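# Lock the bench stop on the workpiece with its thumb wedge

## Robot

A 7-joint arm with a two-finger parallel gripper is mounted at the origin on the work surface. World frame = base frame: x ahead of the robot, y to its left, z up, the work surface at z = 0. Lengths are in m, angles in rad, forces in N, time in s.
With the tool pointing down it reaches from about 0.425 to 0.925 m from the base axis. Payload 6.8 kg.
Tool frame: the origin (TCP) lies midway between the tips of the shut fingers; the grasp point (between the pads) lies 19 mm behind it; x points along the fingers, y is the direction in which the jaws open and shut, and the axes are right-handed (so a half turn about x gives the same grasp; the last joint's range is limited). The gripper opens to 85 mm and grips with 20 to 120 N. Pads are 22 mm wide; open, the fingers measure 114 mm over their backs; the gripper's body (76 mm by 85 mm) begins 54 mm behind the grasp point. The pads swing forward as they close: fully open they stand 13 mm farther back than shut.
Start: joints at [-1.291, 0.477, 0.022, 1.555, -0.011, 1.109, -0.083], TCP at [0.255, 0.625, 0.211] pointing down, gripper open.
Joint ranges: [-2.96, 2.96], [-0.34, 2.1], [-1.41, 1.46], [0.24, 2.44], [-1.37, 4.51], [0.17, 1.92], [-2.96, 2.96]. Speed limits (rad/s): [2.39, 2.39, 3.14, 3.14, 3.14, 3.14, 3.14].

## Interface

Orientations are given as a rotation vector (axis times angle).
In Python, from bench import r, viewer, nets gives the robot as it stands.
- The arm moves only by the shell command python3 -m pendant 'ROWS' [FORCE]. ROWS is JSON, one flat list of numbers, 5 for each row, row after row: the finger opening in mm, from 0 to 85.4, then the shift along the tool's x, y, z in mm, then the turn about the tool's x in rad. A call has 1 to 20 rows; each row shifts and turns the commanded pose from where the row before left it, along the tool's axes as they then stand; what a row does not reach is not made up. A row lasts 1/8 s, in which the tool goes at most 62.5 mm and 10.7 degrees, less where a joint would pass 70% of its speed; a pose out of reach is approached as far as the arm can. A call with a gripper value outside its range is refused whole. The fingers move at their own pace and stop on an object; FORCE is the grip in N (left out, the last holds). Time passes only in rows, so rows that do not move let the fingers close. It gives the time, the measured TCP pose, the force and the opening at its end, in the units of the state.
- r.get_obs(): the state, without advancing time (a new reading comes with each control period).
- viewer.grab_frame(name): name is "scene" or "top"; returns (picture, depth): 480x640x3 uint8, red, green, blue; 480x640 float32, m along the optical axis (not along the pixel's ray), 0 where there is no reading.
- viewer.calibration(name): a dict with "mtx" (3x3 intrinsics, pixels), "world_to_cam" (4x4, takes a point from world to camera coordinates). Camera axes: x right, y up, looking along -z (the intrinsics and any distortion apply to the point x, -y, -z); pixel columns grow to the right and rows downward; lengths in m; the calibration is good to about 2 mm. A picture is of the moment at which its call begins. calibration takes no time and is no camera call.
- r.hand_in(): hands the job in, once; it reports no verdict.
Trained networks look in the newest picture that a camera, given by its name, has taken for a name from the list of things; names that differ only in an ending like _2 or _b are one class to them, and where a whole thing is asked for, a point or a joint stands for the part that bears it (a point fixed in the world has none). Each returns a list of dicts, best first, with "score" (0 to 1); they miss things now and then, are a little off and sometimes report something else, mostly with a low value. They report only what shows in the picture. A call takes as long as a camera call. They do not tell look-alikes from the thing itself.
- nets.look_for(name, camera): "location" ([x, y, z] in m, in world coordinates, good to about 4 mm: the middle of the surface that is visible of it).
- nets.silhouettes(name, camera): "mask" (480x640 bool, what is visible of it).
The state is a dict: "clock": time; "joints": joint angles; "qvel": joint speeds; "tau": joint torques, N m; "tcp_pos": TCP position; "orientation": TCP orientation; "contact_force": force on the tool from outside, world axes, zero at the start; "moment": the same for the moment, N m; "grip_width": finger opening in m.
Only numpy, scipy, OpenCV 4.12 (cv2) and the standard library are available. Lean on these libraries where they do the work, as an engineer would, in place of code of your own. Each camera call takes 0.05 s, during which the arm holds its last target. There are 200 camera calls.

## Task

Two identical bench stops lie side by side; one holds a small aluminium block in its nest, the other nest is empty. On the one with the block, slide the stop bar up until it holds the block against the end shoulder, then slide that stop's thumb wedge along its ramp until it jams the bar fast, and let go. Leave the wedge of the empty stop as it is.

Things in the scene. Friction and masses are not known exactly. Their poses are not given: they have to be found in the camera images.
- loaded_bar (a joint): Travel (m) of the sliding bar of the stop that holds the block: steel, 170 x 20 x 16 mm, on the stop's base plate (280 x 130 x 12 mm, fixed to the table). Starts at 0 to 0.015; at 0.055 its nose presses the block against the end shoulder (0.058: end of travel). It slides along +x of loaded_knob, takes about 2 N to move and stays where it is left.
- loaded_knob (a point): Middle of the round upright post, 20 mm diameter, near the rear end of that bar: this point 50 mm above the table, the post from 28 to 70 mm. x axis: the way the bar slides home, towards the nest and away from the robot; z up. It moves with the bar, whose nose is 155 mm ahead of it.
- loaded_wedge (a joint): Travel (m) of that stop's thumb wedge: steel, 64 mm long, 18 high, 36 wide at the rear, 22 at its leading end, captive between a slanting ramp wall and a brass shoe beside the bar. Starts at 0 to 0.010, about 2 N to move; at 0.030 the shoe meets the bar and the wedge stops hard: leaning on it there with 10 to 25 N along its travel jams the bar, and it stays jammed when let go.
- loaded_tab (a point): Middle of the wedge's upright thumb tab, 12 mm thick (x), 26 wide (y), from 30 to 70 mm above the table (this point at 50). Axes as loaded_knob. It moves with the wedge, along (0.978, -0.208, 0) in this frame: 12 degrees clockwise from +x. It is about 44 mm to the +y side of the bar. Rest of the stop: under 31 mm high; block 37, end shoulder 42.
- part_center (a point): Centre of the loose aluminium block, 45 x 40 x 25 mm, lying in the nest at the far end of the stop on the base plate (its centre 24.5 mm above the table), in line with the bar, 2 to 10 mm short of the end shoulder at the start.
- idle_tab (a point): Middle of the thumb tab of the other, identical stop, whose nest is empty. To be left alone.
Not all that is in view belongs to the job. What is shaped like the part that bears part_center but black or pink is not meant.

How it is judged:
On the way, in this order (a step that is already met when the one before it is completed fails the run):
1. the bar is slid up and holds the block against the end shoulder (value of joint loaded_bar above 0.049 m), for 0.2 s.
2. then the wedge is slid along its ramp until it jams the bar (value of joint loaded_wedge above 0.028 m), for 0.2 s.
At the end, for the whole second after the job is handed in: The loaded stop's bar stands within 6 mm of home (travel above 0.049 m), the block still flat in the nest at its nose (within 10 mm), the wedge's travel is above 0.028 m and the wedge, let go, presses on the brass shoe with more than 4 N (value of joint loaded_bar above 0.049 m and value of joint loaded_wedge above 0.028 m and contact force between loaded_wedge and anything else above 4 N and x of part_center in the frame of loaded_knob between 0.168 and 0.187 m and y of part_center in the frame of loaded_knob between -0.01 and 0.01 m and angle between part_center's own z axis and vertical below 0.17 rad); the robot touches nothing.
It fails at once if the wedge of the empty stop is shifted by more than 8 mm (distance of idle_tab from where it was at the start of the episode above 0.008 m).
It also fails if it takes over 48 s, if anything falls off the work surface, if the arm or the gripper's body presses on something with over 40 N, if the wrist force passes 120 N, or if a joint passes its speed limit or range.

## Working session

There is one attempt and no reset: what is moved stays moved. The work goes in short steps, Python scripts to look and compute and a shell command to move; the robot and the scene stay as the last step left them, time stands still between calls to the robot, and variables do not carry over. Pictures are saved under pics/ and viewed, about 8 in all and at most 12, crops included, and the job is handed in when it is done.

```bash
mkdir -p pics; ls; python3 - <<'E'
from bench import r,viewer,nets
import cv2,numpy as np
o=r.get_obs();print(o)
for c in("scene","top"):
    p,d=viewer.grab_frame(c);cv2.imwrite(f"pics/{c}0.png",p[:,:,::-1]);np.save(f"{c}_d.npy",d)
    k=viewer.calibration(c);print(c,k)
    for n in("loaded_knob","loaded_tab","part_center","loaded_bar","loaded_wedge"):
        print(n,[(np.round(x["location"],3).tolist(),round(x["score"],2)) for x in nets.look_for(n,c)])
E
```

```text
pics
{'clock': 0.0, 'joints': array([-1.29109631,  0.47780432,  0.02231909,  1.55649099, -0.01150806,
        1.10929919, -0.08310463]), 'qvel': array([-2.47505533e-03, -8.84565739e-04, -1.55454641e-03,  3.32872802e-05,
        1.23410741e-03,  1.41044289e-03, -7.06051211e-04]), 'tau': array([ 2.48969618e-04, -5.96465313e+01,  1.60800677e+00, -2.81175578e+01,
        1.24623507e-02,  9.62721213e-03, -1.73072215e-05]), 'tcp_pos': array([0.25501002, 0.62426992, 0.20960584]), 'orientation': array([ 0.30274988,  1.54954428, -0.30568479]), 'contact_force': array([ 0.07441118, -1.70682029, -0.09522826]), 'moment': array([-0.01431083, -0.00434831, -0.03513315]), 'grip_width': 0.0854131579261247}
scene {'mtx': array([[433.63501604,   0.        , 323.20816867],
       [  0.        , 433.63501604, 236.172114  ],
       [  0.        ,   0.        ,   1.        ]]), 'world_to_cam': array([[-0.14847363,  0.98867776, -0.02172251,  0.14531041],
       [-0.57699471, -0.0687683 ,  0.81384767,  0.2394796 ],
       [ 0.80313927,  0.13336869,  0.58067212, -1.13002553],
       [ 0.        ,  0.        , 
[... 481 characters left out ...]
        , 489.03091107, 230.70722822],
       [  0.        ,   0.        ,   1.        ]]), 'world_to_cam': array([[-0.01052283, -0.99992606, -0.00609439, -0.06753093],
       [ 0.9854896 , -0.01140308,  0.16935235, -0.52085065],
       [-0.16940932, -0.00422389,  0.98553673, -0.75647669],
       [ 0.        ,  0.        ,  0.        ,  1.        ]])}
loaded_knob [([0.687, -0.189, 0.035], 0.33)]
loaded_tab [([0.551, -0.153, 0.031], 0.58)]
part_center [([0.631, -0.316, 0.023], 0.89), ([0.506, -0.02, 0.026], 0.75), ([0.482, -0.347, 0.023], 0.65), ([0.687, -0.187, 0.034], 0.62), ([0.356, -0.09, 0.026], 0.57)]
loaded_bar [([0.54, -0.199, 0.026], 0.94)]
loaded_wedge [([0.554, -0.15, 0.03], 0.97)]
```

View pics/scene0.png

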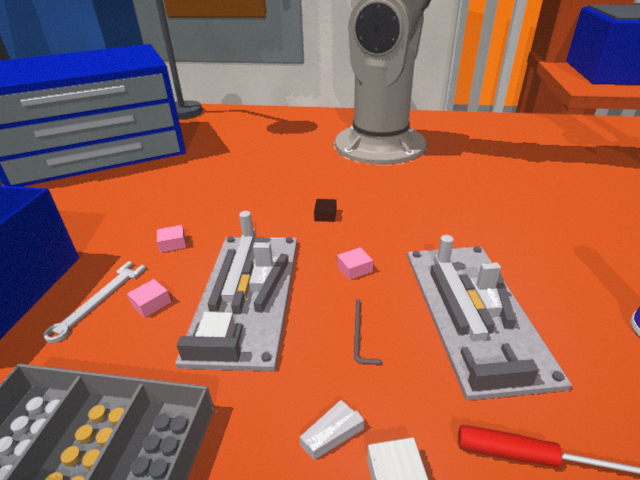

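View pics/top0.png

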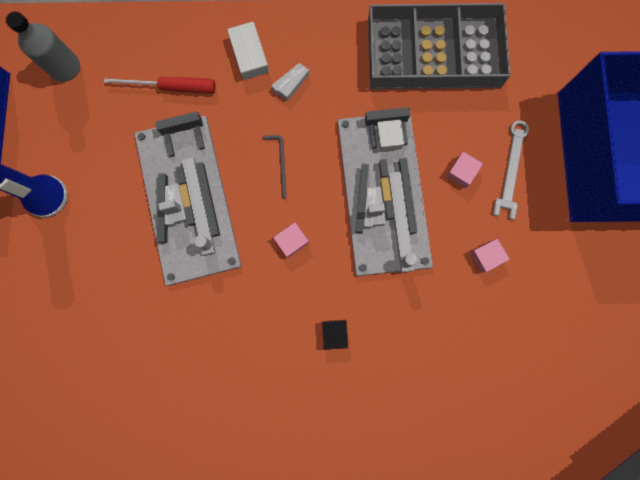

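The loaded stop is the one at right in the top view: post top about (411,259), tab about (374,200), block (390,133). The idle stop is at left. I'll get exact positions from depth.

```bash
cat > h.py <<'E'
from bench import r,viewer,nets
import numpy as np,cv2
def cloud(c):
    p,d=viewer.grab_frame(c);k=viewer.calibration(c);K=k["mtx"];T=np.linalg.inv(k["world_to_cam"])
    v,u=np.mgrid[:480,:640]
    P=np.stack([(u-K[0,2])/K[0,0]*d,-(v-K[1,2])/K[1,1]*d,-d],-1)@T[:3,:3].T+T[:3,3]
    P[d==0]=np.nan
    return p,P
def clusters(P,lo,hi,box):
    m=(P[...,2]>lo)&(P[...,2]<hi)&(P[...,0]>box[0])&(P[...,0]<box[1])&(P[...,1]>box[2])&(P[...,1]<box[3])
    n,l=cv2.connectedComponents(m.astype(np.uint8))
    for i in range(1,n):
        q=P[l==i]
        if len(q)>8:
            (cu,cv_)=np.argwhere(l==i).mean(0)[::-1]
            print(lo,len(q),"px",round(cu),round(cv_),"mean",np.round(q.mean(0),4),"min",np.round(q.min(0),4),"max",np.round(q.max(0),4),"minrect",[np.round(x,4) for x in cv2.minAreaRect(q[:,:2].astype(np.float32))])
E
python3 - <<'E'
from h import *
for c in("top","scene"):
    p,P=cloud(c);print(c)
    clusters(P,.062,.08,(.35,.8,-.3,.3))
    clusters(P,.034,.05,(.6,.8,-.3,.0))
    for b in((.35,.8,-.31,-.08),):
        clusters(P,.008,.045,b)
    cal=viewer.calibration(c)
E
```

```text
top
0.062 138 px 166 205 mean [0.561  0.177  0.0683] min [0.5535 0.1644 0.0621] max [0.5692 0.1906 0.0724] minrect [array([0.5614, 0.1774]), array([0.0129, 0.0261]), np.float64(10.9628)]
0.062 130 px 376 208 mean [ 0.5521 -0.1585  0.0686] min [ 0.5462 -0.1722  0.0622] max [ 0.5587 -0.1462  0.0718] minrect [array([ 0.5528, -0.1591]), array([0.0124, 0.0262]), np.float64(3.5274)]
0.062 131 px 200 241 mean [0.5019 0.1211 0.0687] min [0.4926 0.1116 0.0621] max [0.5113 0.1308 0.0733] minrect [array([0.5019, 0.1215]), array([0.0189, 0.0189]), np.float64(8.8677)]
0.062 128 px 410 259 mean [ 0.4696 -0.2104  0.069 ] min [ 0.4603 -0.2198  0.0631] max [ 0.4788 -0.2011  0.0727] minrect [array([ 0.4698, -0.2103]), array([0.0181, 0.0186]), np.float64(84.3423)]
0.034 386 px 409 77 mean [ 0.7901 -0.2265  0.0409] min [ 0.7871 -0.2996  0.034 ] max [ 0.7994 -0.1601  0.047 ] minrect [array([ 0.7933, -0.2298]), array([0.0121, 0.1395]), np.float64(0.2738)]
0.034 444 px 387 114 mean [ 0.7231 -0.1862  0.0404] min [ 0.7118 -0.2237  0.0341] max [ 0.7353 -0.1484  0.045 ] minrect [array([ 0.7241, -0.1864]), arra
[... 2223 characters left out ...]
.008 ] max [ 0.3814 -0.0804  0.027 ] minrect [array([ 0.3658, -0.0945]), array([0.0282, 0.0312]), np.float64(89.8489)]
0.008 11057 px 241 307 mean [ 0.6339 -0.1702  0.0216] min [ 0.4522 -0.2548  0.008 ] max [ 0.7422 -0.0996  0.0449] minrect [array([ 0.5967, -0.1773]), array([0.2828, 0.1299]), np.float64(5.5651)]
0.008 354 px 157 297 mean [ 0.6369 -0.3012  0.0195] min [ 0.6126 -0.31    0.008 ] max [ 0.6571 -0.2895  0.0269] minrect [array([ 0.6349, -0.2997]), array([0.0205, 0.0446]), np.float64(89.8584)]
0.008 2188 px 148 389 mean [ 0.7943 -0.2344  0.0292] min [ 0.7898 -0.31    0.008 ] max [ 0.8    -0.1586  0.045 ] minrect [array([ 0.7949, -0.2343]), array([0.0101, 0.1514]), np.float64(0.035)]
```

```bash
python3 - <<'E'
from h import *
from scipy.spatial.transform import Rotation as R
o=r.get_obs();M=R.from_rotvec(o["orientation"]).as_matrix();print(np.round(M,3))
p,P=cloud("top")
for x in np.arange(.2,.95,.1):
    print(round(x,1),[ (round(y,1), round(float(np.nanmax(np.r_[0,P[...,2][(abs(P[...,0]-x)<.05)&(abs(P[...,1]-y)<.05)]])),2)) for y in np.arange(-.6,.6,.1)])
q=P[150:225,0:70].reshape(-1,3);q=q[q[:,2]>.03];print(len(q),np.nanmin(q,0),np.nanmax(q,0))
q=P[10:90,10:90].reshape(-1,3);q=q[q[:,2]>.03];print(len(q),np.nanmin(q,0),np.nanmax(q,0))
# yaw needed
y=np.radians(5.4);b=np.array([np.cos(y),np.sin(y),0]);print(M.T@b, np.degrees(np.arctan2(M[1,2],M[0,2])))
E
```

```text
[[ 0.     0.378  0.926]
 [ 0.     0.926 -0.378]
 [-1.     0.     0.   ]]
0.2 [(np.float64(-0.6), 0.04), (np.float64(-0.5), 0.06), (np.float64(-0.4), 0.0), (np.float64(-0.3), 0.0), (np.float64(-0.2), 0.0), (np.float64(-0.1), 0.01), (np.float64(-0.0), 0.0), (np.float64(0.1), 0.0), (np.float64(0.2), 0.0), (np.float64(0.3), 0.0), (np.float64(0.4), 0.0), (np.float64(0.5), 0.0)]
0.3 [(np.float64(-0.6), 0.0), (np.float64(-0.5), 0.01), (np.float64(-0.4), 0.0), (np.float64(-0.3), 0.01), (np.float64(-0.2), 0.0), (np.float64(-0.1), 0.03), (np.float64(-0.0), 0.0), (np.float64(0.1), 0.01), (np.float64(0.2), 0.0), (np.float64(0.3), 0.0), (np.float64(0.4), 0.0), (np.float64(0.5), 0.0)]
0.4 [(np.float64(-0.6), 0.01), (np.float64(-0.5), 0.01), (np.float64(-0.4), 0.01), (np.float64(-0.3), 0.0), (np.float64(-0.2), 0.0), (np.float64(-0.1), 0.03), (np.float64(-0.0), 0.0), (np.float64(0.1), 0.01), (np.float64(0.2), 0.02), (np.float64(0.3), 0.0), (np.float64(0.4), 0.0), (np.float64(0.5), 0.0)]
0.5 [(np.float64(-0.6), 0.11), (np.float64(-0.5), 0.14), (np.float64(-0.4), 0.03), (np.float64(-0.3), 0.03), (np.f
[... 949 characters left out ...]
, (np.float64(-0.1), 0.0), (np.float64(-0.0), 0.03), (np.float64(0.1), 0.03), (np.float64(0.2), 0.03), (np.float64(0.3), 0.02), (np.float64(0.4), 0.15), (np.float64(0.5), 0.03)]
0.9 [(np.float64(-0.6), 0.0), (np.float64(-0.5), 0.0), (np.float64(-0.4), 0.05), (np.float64(-0.3), 0.05), (np.float64(-0.2), 0.05), (np.float64(-0.1), 0.0), (np.float64(-0.0), 0.03), (np.float64(0.1), 0.03), (np.float64(0.2), 0.0), (np.float64(0.3), 0.0), (np.float64(0.4), 0.15), (np.float64(0.5), 0.0)]
1609 [0.56337142 0.3786264  0.03002383] [0.62449404 0.43253638 0.15706352]
2129 [0.80820298 0.36789797 0.03008875] [0.86548144 0.4266763  0.15155843]
[4.38544453e-05 4.63583112e-01 8.86053439e-01] -22.218562130328717
```

```bash
python3 -m pendant '[50,0,-21,47,0, 50,0,-21,47,0, 50,0,-21,47,0, 50,0,-21,47,0, 50,0,-21,48,0, 50,0,-22,48,0, 50,0,-47,19,0, 50,0,-47,19,0, 50,0,-47,19,0, 50,0,-47,19,0, 50,0,-47,19,0, 50,0,-47,19,0, 50,0,-47,19,0, 50,0,-47,19,-0.12, 50,0,-47,20,-0.12, 50,0,0,0,-0.12, 50,0,0,0,-0.122, 50,0,0,0,0]' 40; python3 - <<'E'
from h import *
from scipy.spatial.transform import Rotation as R
o=r.get_obs();M=R.from_rotvec(o["orientation"]).as_matrix();print(np.round(M,3),o["tcp_pos"],o["joints"],o["contact_force"])
print("to knob tool mm",1e3*M.T@(np.array([.471,-.210,.042])-o["tcp_pos"]))
E
```

```text
clock: 3.0
tcp_pos: [0.4756, -0.0564, 0.2108]
orientation: [-0.073, 1.569, 0.073]
contact_force: [0.6, 1.5, -0.7]
grip_width: 0.0499
[[ 0.    -0.093  0.996]
 [ 0.     0.996  0.093]
 [-1.     0.     0.   ]] [ 0.47556683 -0.05640955  0.21075002] [-0.2870049   0.14889071  0.30641265  2.02689311 -0.05433199  0.97296279
  1.71033681] [ 0.57292234  1.48593589 -0.72222953]
to knob tool mm [ 168.72759491 -152.52442593  -18.83481829]
```

```bash
python3 -m pendant '[50,0,-38,-5,0, 50,0,-38,-5,0, 50,0,-38,-5,0, 50,0,-38,-4,0, 50,0,0,0,0, 50,40,0,0,0, 50,40,0,0,0, 50,0,0,0,0]'; python3 - <<'E'
from h import *
from scipy.spatial.transform import Rotation as R
o=r.get_obs();M=R.from_rotvec(o["orientation"]).as_matrix();print(o["joints"])
print("to knob tool mm",1e3*M.T@(np.array([.471,-.210,.042])-o["tcp_pos"]))
E
```

```text
clock: 4.0
tcp_pos: [0.4689, -0.2075, 0.1284]
orientation: [-0.072, 1.575, 0.075]
contact_force: [-0.5, -0.8, 0.0]
grip_width: 0.0504
[-0.02694132  0.33100941  0.39070574  2.03552211 -0.17091644  0.81188551
  2.12821672]
to knob tool mm [86.40539774 -2.8732803   2.35876512]
```

```bash
python3 -m pendant '[50,30,-3,2,0, 50,30,0,0,0, 50,26,0,0,0, 50,0,0,0,0, 10,0,0,0,0, 10,0,0,0,0, 10,0,0,0,0, 10,0,0,0,0]' 40; python3 - <<'E'
from h import *
from scipy.spatial.transform import Rotation as R
o=r.get_obs();M=R.from_rotvec(o["orientation"]).as_matrix();print(o["joints"],o["contact_force"])
p,P=cloud("scene");cv2.imwrite("pics/s1.png",cv2.resize(p[180:380,150:350],(600,600))[:,:,::-1])
E
```

```text
clock: 5.0
tcp_pos: [0.4745, -0.2109, 0.0465]
orientation: [-0.073, 1.567, 0.076]
contact_force: [-1.5, 4.7, 9.0]
grip_width: 0.016
[ 0.03214414  0.46917875  0.3345002   2.07684104 -0.25784868  0.63245502
  2.20769842] [-1.50547267  4.73438464  8.99728167]
```

View pics/s1.png

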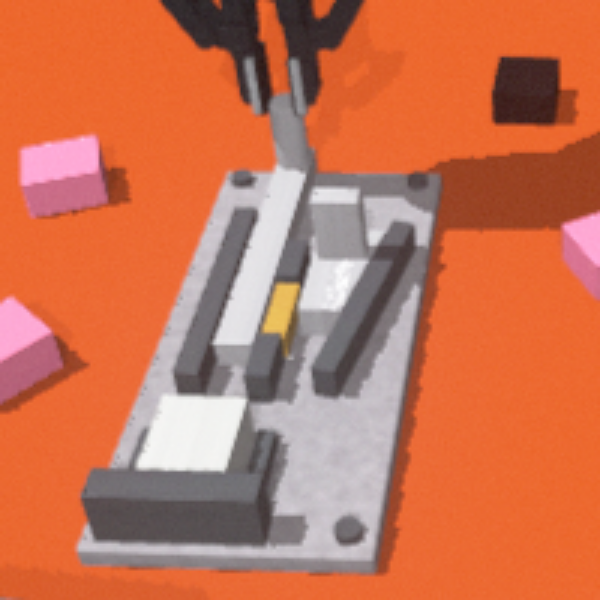

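```bash
python3 - <<'E'
from h import *
o=r.get_obs();print(o["tcp_pos"],o["grip_width"],o["contact_force"])
k=viewer.calibration("scene");W=k["world_to_cam"]
def pr(x):
    c=W@np.r_[x,1];q=k["mtx"]@(np.array([c[0],-c[1],-c[2]]));return q[:2]/q[2]
for x in ([*o["tcp_pos"]],[.471,-.21,.07],[.471,-.21,.028],[.4745,-.211,.06]):
    a=pr(np.array(x));print(x,a,"crop",(a-[150,180])*3)
for c in("scene","top"):
    p,P=cloud(c);clusters(P,.05,.12,(.42,.6,-.28,-.12))
    if c=="top":cv2.imwrite("pics/t1.png",cv2.resize(p[170:290,330:450],(600,600))[:,:,::-1])
    else: cv2.imwrite("pics/s2.png",cv2.resize(p[180:260,205:285],(640,640))[:,:,::-1])
E
```

```text
[ 0.47451042 -0.21092085  0.04646958] 0.01593101546310008 [-1.30011334  3.71756871  8.51676466]
[np.float64(0.474510424111383), np.float64(-0.2109208487026035), np.float64(0.04646958249964474)] [245.34424062 225.75814317] crop [286.03272185 137.27442951]
[0.471, -0.21, 0.07] [244.72894333 213.2169849 ] crop [284.18682999  99.6509547 ]
[0.471, -0.21, 0.028] [247.75396978 233.36402407] crop [293.26190934 160.0920722 ]
[0.4745, -0.211, 0.06] [244.3054918  219.20814202] crop [282.9164754  117.62442607]
0.05 775 px 242 205 mean [ 0.4817 -0.2092  0.0921] min [ 0.4629 -0.2489  0.0501] max [ 0.4923 -0.1676  0.1199] minrect [array([ 0.4763, -0.2092]), array([0.0277, 0.0816]), np.float64(4.8539)]
0.05 254 px 262 250 mean [ 0.5585 -0.1565  0.0627] min [ 0.5486 -0.1705  0.0502] max [ 0.5635 -0.144   0.0713] minrect [array([ 0.5559, -0.1576]), array([0.0129, 0.0266]), np.float64(6.6752)]
0.05 156 px 375 208 mean [ 0.5514 -0.1582  0.0662] min [ 0.5456 -0.172   0.0503] max [ 0.5586 -0.1459  0.0718] minrect [array([ 0.5528, -0.1589]), array([0.0126, 0.0258]), np.float64(7.453)]
0.05 19 px 400 260 mean [ 0.4634 -0.1885  0.1052] min [ 0.4594 -0.1973  0.0673] max [ 0.4658 -0.1821  0.1198] minrect [array([ 0.4629, -0.1899]), array([0.0057, 0.0146]), np.float64(14.2955)]
```

View pics/s2.png

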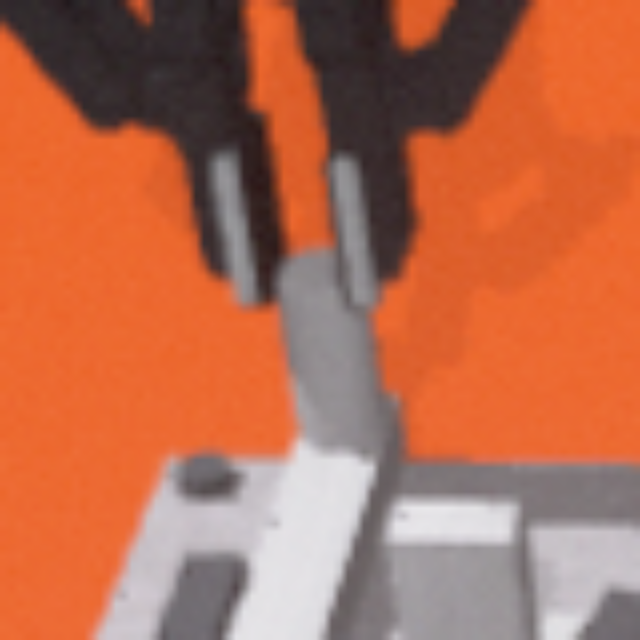

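```bash
python3 -m pendant '[45,0,0,0,0, 45,0,0,0,0, 45,8,1,0,0, 45,0,0,0,0, 10,0,0,0,0, 10,0,0,0,0, 10,0,0,0,0, 10,0,0,0,0]' 40; python3 -m pendant '[10,0,0,5,0, 10,0,0,5,0, 10,0,0,5,0,10,0,0,0,0]'; python3 - <<'E'
from h import *
p,P=cloud("scene");cv2.imwrite("pics/s3.png",cv2.resize(p[180:260,205:285],(640,640))[:,:,::-1])
E
```

```text
clock: 6.15
tcp_pos: [0.473, -0.211, 0.0367]
orientation: [-0.074, 1.57, 0.074]
contact_force: [-1.3, 1.1, 2.4]
grip_width: 0.0183
clock: 6.65
tcp_pos: [0.4893, -0.2094, 0.0366]
orientation: [-0.075, 1.568, 0.074]
contact_force: [1.5, 2.6, 2.1]
grip_width: 0.0176
```

View pics/s3.png

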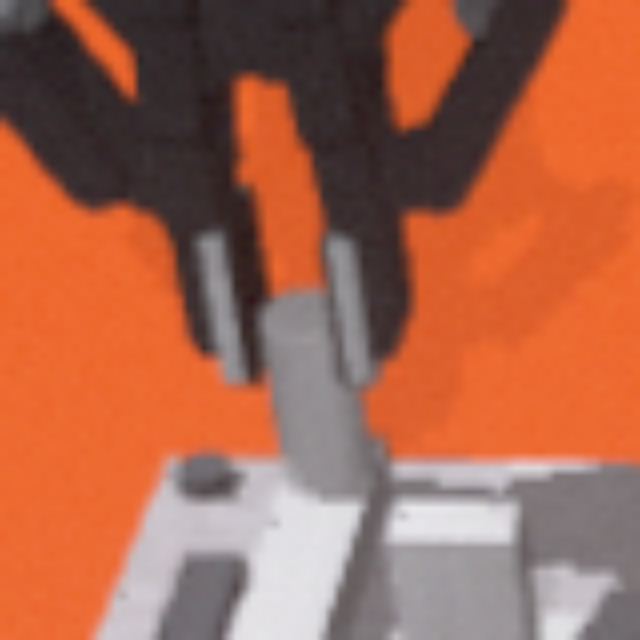

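```bash
python3 -m pendant '[10,0,0,6,0, 10,0,0,6,0, 10,0,0,6,0,10,0,0,6,0,10,0,0,0,0]';python3 -m pendant '[10,0,0,3,0,10,0,0,0,0]';python3 -m pendant '[10,0,0,3,0,10,0,0,0,0]'
```

```text
clock: 7.32
tcp_pos: [0.5127, -0.2071, 0.0367]
orientation: [-0.074, 1.569, 0.075]
contact_force: [1.1, 3.5, 3.0]
grip_width: 0.0185
clock: 7.58
tcp_pos: [0.5148, -0.2069, 0.0367]
orientation: [-0.074, 1.57, 0.074]
contact_force: [-1.0, 3.1, 4.9]
grip_width: 0.0184
clock: 7.82
tcp_pos: [0.5176, -0.2066, 0.0366]
orientation: [-0.074, 1.57, 0.074]
contact_force: [-1.4, 3.4, 6.1]
grip_width: 0.0175
```

Travelled about 44.5 mm; continue in small steps until the force rises.

```bash
for i in 1 ; do python3 -m pendant '[10,0,0,2,0,10,0,0,0,0]';python3 -m pendant '[10,0,0,2,0,10,0,0,0,0]';done; python3 - <<'E'
from h import *
p,P=cloud("top")
clusters(P,.033,.05,(.64,.76,-.26,-.12))
for q in (p,):cv2.imwrite("pics/t2.png",cv2.resize(p[95:245,330:450],(480,600))[:,:,::-1])
E
```

```text
clock: 8.07
tcp_pos: [0.5192, -0.2064, 0.0366]
orientation: [-0.073, 1.571, 0.075]
contact_force: [-2.0, 4.4, 6.1]
grip_width: 0.018
clock: 8.32
tcp_pos: [0.5202, -0.2064, 0.0366]
orientation: [-0.073, 1.572, 0.075]
contact_force: [-4.6, 3.8, 8.9]
grip_width: 0.018
0.033 1026 px 389 124 mean [ 0.7062 -0.1885  0.038 ] min [ 0.67   -0.2239  0.033 ] max [ 0.7352 -0.1483  0.0446] minrect [array([ 0.7022, -0.1887]), array([0.062 , 0.0756]), np.float64(5.8072)]
```

View pics/t2.png

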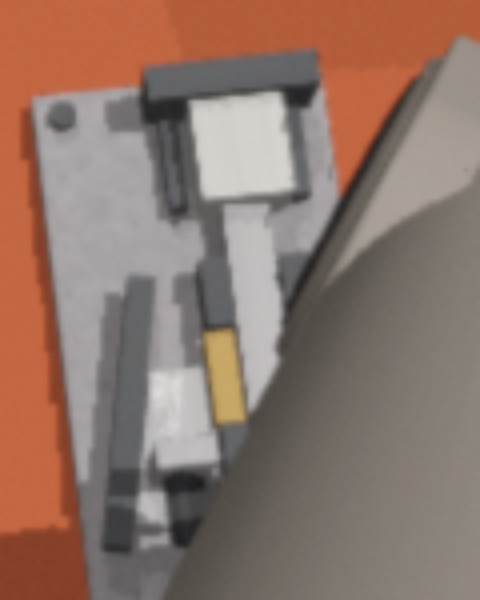

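```bash
python3 -m pendant '[10,0,0,2,0,10,0,0,1,0,10,0,0,0,0,10,0,0,0,0]';  python3 -m pendant '[35,0,0,0,0, 35,0,0,0,0,35,0,0,0,0,35,-30,0,0,0,35,-50,0,0,0,35,0,0,0,0]'; python3 - <<'E'
from h import *
from scipy.spatial.transform import Rotation as R
o=r.get_obs();M=R.from_rotvec(o["orientation"]).as_matrix();print(o["joints"],np.round(M,3))
for c in("scene","top"):
    p,P=cloud(c);clusters(P,.060,.076,(.42,.6,-.28,-.12))
E
```

```text
clock: 8.88
tcp_pos: [0.5202, -0.2063, 0.0365]
orientation: [-0.071, 1.577, 0.075]
contact_force: [-13.0, 3.3, 16.7]
grip_width: 0.0178
clock: 9.62
tcp_pos: [0.5278, -0.2075, 0.1202]
orientation: [-0.076, 1.562, 0.072]
contact_force: [-0.4, -0.1, -0.5]
grip_width: 0.0349
[-0.03634383  0.42063404  0.38415831  1.92850563 -0.21078677  0.82338868
  2.12517585] [[ 0.007 -0.094  0.996]
 [-0.002  0.996  0.094]
 [-1.    -0.003  0.007]]
0.06 125 px 239 232 mean [ 0.5229 -0.2037  0.0673] min [ 0.5113 -0.2154  0.0602] max [ 0.5304 -0.1948  0.0718] minrect [array([ 0.5205, -0.2048]), array([0.0199, 0.019 ]), np.float64(46.8404)]
0.06 162 px 262 247 mean [ 0.5579 -0.1565  0.0672] min [ 0.5488 -0.1704  0.06  ] max [ 0.5628 -0.1444  0.0714] minrect [array([ 0.5561, -0.1575]), array([0.0124, 0.0261]), np.float64(5.8684)]
0.06 69 px 372 208 mean [ 0.5514 -0.1522  0.0681] min [ 0.5458 -0.1589  0.0603] max [ 0.5583 -0.1463  0.0723] minrect [array([ 0.552 , -0.1522]), array([0.012 , 0.0124]), np.float64(8.3729)]
```

```bash
python3 -m pendant '[0,0,25,0,0.104, 0,0,26,0,0.104, 0,0,0,0,0, 0,0,0,0,0]'; python3 - <<'E'
from h import *
from scipy.spatial.transform import Rotation as R
o=r.get_obs();M=R.from_rotvec(o["orientation"]).as_matrix();print(np.round(M,3))
print(1e3*M.T@(np.array([.530,-.155,.045])-o["tcp_pos"]))
E
```

```text
clock: 10.22
tcp_pos: [0.5222, -0.1559, 0.1158]
orientation: [0.088, 1.57, -0.089]
contact_force: [-0.1, -0.4, 1.0]
grip_width: 0.0002
[[-0.001  0.113  0.994]
 [-0.     0.994 -0.113]
 [-1.    -0.001 -0.001]]
[70.79831625  1.83438127  7.73670497]
```

```bash
python3 -m pendant '[0,35,2,2,0, 0,36,0,2,0, 0,0,0,0,0]'; python3 -m pendant '[0,0,0,5,0,0,0,0,5,0,0,0,0,5,0,0,0,0,0,0]'; python3 - <<'E'
from h import *
p,P=cloud("scene");cv2.imwrite("pics/s4.png",cv2.resize(p[180:380,150:350],(600,600))[:,:,::-1])
clusters(P,.060,.073,(.535,.62,-.19,-.12))
E
```

```text
clock: 10.6
tcp_pos: [0.5245, -0.1546, 0.0433]
orientation: [0.09, 1.574, -0.09]
contact_force: [-0.6, 0.5, -0.1]
grip_width: 0.0
clock: 11.1
tcp_pos: [0.543, -0.1561, 0.0465]
orientation: [0.089, 1.567, -0.09]
contact_force: [-0.9, -0.9, 3.7]
grip_width: -0.0003
0.06 192 px 261 249 mean [ 0.5626 -0.1572  0.0674] min [ 0.5449 -0.1709  0.0601] max [ 0.569  -0.145   0.0728] minrect [array([ 0.5575, -0.1587]), array([0.0222, 0.0257]), np.float64(7.9586)]
```

View pics/s4.png

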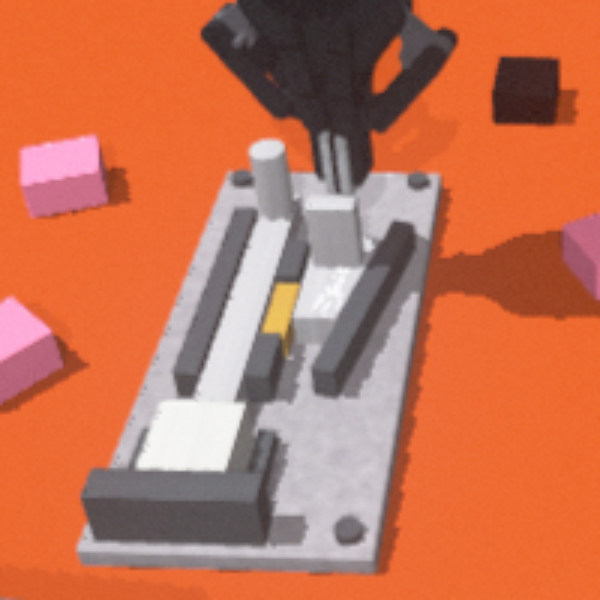

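The closed fingers are squarely behind the tab and have started moving it (tab top now around crop (333,205)). Continuing.

```bash
python3 -m pendant '[0,0,0,4,0,0,0,0,4,0,0,0,0,4,0,0,0,0,0,0]'; python3 -m pendant '[0,0,0,3,0,0,0,0,0,0]'; python3 -m pendant '[0,0,0,2,0,0,0,0,0,0]'
```

```text
clock: 11.65
tcp_pos: [0.5542, -0.1571, 0.0459]
orientation: [0.089, 1.568, -0.089]
contact_force: [-0.7, -1.1, 0.2]
grip_width: 0.0
clock: 11.9
tcp_pos: [0.5565, -0.157, 0.0453]
orientation: [0.089, 1.57, -0.089]
contact_force: [-1.3, -0.6, 0.0]
grip_width: 0.0001
clock: 12.15
tcp_pos: [0.5587, -0.1574, 0.0454]
orientation: [0.089, 1.569, -0.089]
contact_force: [-2.6, -0.0, 0.6]
grip_width: -0.0002
```

```bash
for i in 1; do python3 -m pendant '[0,0,0,2,0,0,0,0,0,0]'; python3 -m pendant '[0,0,0,2,0,0,0,0,0,0]'; python3 -m pendant '[0,0,0,2,0,0,0,0,0,0]';done
```

```text
clock: 12.4
tcp_pos: [0.5608, -0.1576, 0.0455]
orientation: [0.089, 1.569, -0.089]
contact_force: [-1.7, 0.3, 0.3]
grip_width: 0.0001
clock: 12.65
tcp_pos: [0.5629, -0.1579, 0.0455]
orientation: [0.089, 1.569, -0.089]
contact_force: [-1.9, 0.8, 0.1]
grip_width: 0.0003
clock: 12.9
tcp_pos: [0.5641, -0.1581, 0.0454]
orientation: [0.09, 1.57, -0.089]
contact_force: [-4.4, 1.0, 0.2]
grip_width: -0.0002
```

```bash
python3 -m pendant '[0,0,0,2,0,0,0,0,0,0]'; python3 -m pendant '[0,0,0,1.5,0,0,0,0,0,0,0,0,0,0,0]'
```

```text
clock: 13.15
tcp_pos: [0.5646, -0.1581, 0.0452]
orientation: [0.09, 1.573, -0.089]
contact_force: [-8.0, 2.1, 4.2]
grip_width: -0.0001
clock: 13.52
tcp_pos: [0.5648, -0.158, 0.0451]
orientation: [0.091, 1.575, -0.088]
contact_force: [-10.9, 2.3, 6.6]
grip_width: -0.0002
```

```bash
python3 -m pendant '[0,0,0,3,0,0,0,0,0,0,0,0,0,0,0,0,0,0,0,0]'
```

```text
clock: 14.02
tcp_pos: [0.5653, -0.1583, 0.0446]
orientation: [0.092, 1.58, -0.088]
contact_force: [-16.1, 1.9, 9.7]
grip_width: 0.0002
```

```bash
python3 -m pendant '[0,0,0,1,0,0,0,0,0,0,0,0,0,0,0,0,0,0,0,0]'; python3 -m pendant '[0,0,0,-6,0,0,0,0,-10,0,0,0,0,-6,0,0,-40,0,0,0,0,-50,0,0,0,0,-30,0,0,0,0,-10,0,-30,0,0,0,0,-50,0,0,0,0,-50,0,0,0,0,0,0]'; python3 - <<'E'
from h import *
for c in("scene","top"):
    p,P=cloud(c);clusters(P,.060,.076,(.42,.62,-.28,-.12));clusters(P,.0335,.05,(.64,.76,-.26,-.12));clusters(P,.060,.076,(.52,.62,.1,.25))
    if c=="scene":cv2.imwrite("pics/s5.png",cv2.resize(p[180:380,150:350],(600,600))[:,:,::-1])
E
```

```text
clock: 14.52
tcp_pos: [0.5654, -0.1582, 0.0445]
orientation: [0.092, 1.582, -0.088]
contact_force: [-18.3, 3.4, 11.5]
grip_width: -0.0002
clock: 15.78
tcp_pos: [0.4179, -0.1414, 0.1754]
orientation: [0.092, 1.57, -0.089]
contact_force: [0.1, 0.1, -0.5]
grip_width: 0.0003
0.06 123 px 239 232 mean [ 0.5227 -0.2037  0.0673] min [ 0.511  -0.2148  0.06  ] max [ 0.5298 -0.1947  0.0714] minrect [array([ 0.5208, -0.2046]), array([0.0184, 0.0192]), np.float64(20.3589)]
0.06 178 px 255 259 mean [ 0.5861 -0.16    0.067 ] min [ 0.5773 -0.1734  0.0601] max [ 0.5909 -0.1478  0.0715] minrect [array([ 0.5841, -0.1606]), array([0.0131, 0.0255]), np.float64(2.0588)]
0.0335 1533 px 211 335 mean [ 0.713  -0.1859  0.0389] min [ 0.6716 -0.2226  0.0335] max [ 0.7384 -0.1471  0.0441] minrect [array([ 0.7039, -0.1873]), array([0.0633, 0.075 ]), np.float64(6.0059)]
0.06 194 px 490 268 mean [0.5664 0.1781 0.0671] min [0.5553 0.1654 0.0601] max [0.5728 0.1921 0.0712] minrect [array([0.5648, 0.1789]), array([0.0134, 0.0257]), np.float64(15.9544)]
0.0335 1010 px 389 123 mean [ 0.7065 -0.1882  0.0381] min [ 0.6703 -0.2238  0.0335] max [ 0.7353 -0.1483  0.0446] minrect [array([ 0.7021, -0.1881]), array([0.0626, 0.0755]), np.float64(4.488)]
0.06 144 px 167 205 mean [0.561  0.1768 0.0679] min [0.5534 0.1642 0.0601] max [0.5691 0.1912 0.0726] minrect [array([0.5617, 0.1777]), array([0.0129, 0.0262]), np.float64(11.1286)]
```

View pics/s5.png

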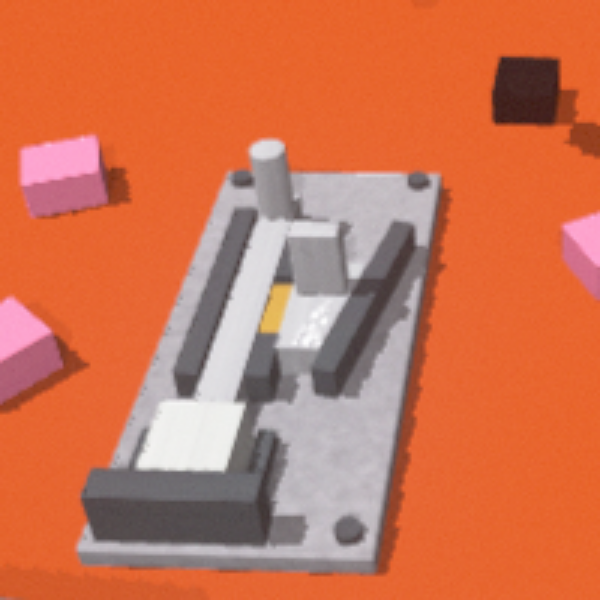

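The wedge stayed put after release (tab moved about 28 mm and stopped hard). The bar is at home with the block against the shoulder, and the idle tab hasn't moved.

```bash
python3 -c "
from bench import r
print(r.hand_in())"
```

```text
the job is handed in; nothing more can be done
None
```

The job is done and handed in at about 16 s of the 48 s allowed; the hand-in gave no verdict.

- **Bar:** I gripped the post and slid the bar about 48 mm. It stopped hard at 13 N, with its nose on the block and the block against the end shoulder.
- **Wedge:** I let go of the post, shut the fingers, and pushed the thumb tab about 28 mm along its ramp to its hard stop. I leaned on it with about 18 N, then backed off and lifted clear.

**Last checks:** after letting go, the camera measurements put the bar where it was before I pushed the wedge. The tab had not sprung back, the block was flat against the shoulder, and the idle tab was where it started. The tool read no contact force. I could not measure the wedge's pressure on the shoe directly; I infer it from the push of about 18 N and the absence of spring-back.

**What went wrong:** my first grip caught only the top of the post, so I opened, went lower and gripped again before sliding. No check failed, but the two cameras' positions differ by about 3 mm.

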